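# Set the bench sander to speed three and start it

### The arm

A 7-joint arm with a two-finger parallel gripper is mounted at the origin on the work surface. World frame = base frame: x ahead of the robot, y to its left, z up, the work surface at z = 0. Lengths are in mm, angles in rad, forces in N, time in s.
With the tool pointing down it reaches from about 425 to 1025 mm from the base axis. Payload 9.4 kg.
Tool frame: the origin (TCP) lies at the very end of the fingers, on their centre line; the grasp point (between the pads) lies 19 mm behind it; x points along the fingers, y is the direction in which the jaws open and shut, and the axes are right-handed (so a half turn about x gives the same grasp; the last joint's range is limited). The gripper opens to 85 mm and grips with 20 to 120 N. Pads are 22 mm wide; open, the fingers measure 114 mm over their backs; the gripper's body (76 mm by 85 mm) begins 54 mm behind the grasp point. The pads swing forward as they close: fully open they stand 13 mm farther back than shut.
Start: joints at [1.083, 0.599, -0.003, 1.599, 0.002, 0.943, -0.08], TCP at [289.514, -664.685, 231.275] pointing down, gripper open.
Joint ranges: [-2.57, 2.57], [-0.35, 1.97], [-1.29, 1.29], [0.11, 2.56], [-1.05, 4.19], [0.11, 1.86], [-2.63, 2.63]. Speed limits (rad/s): [2.22, 2.22, 3.01, 3.01, 3.14, 3.14, 3.14].

### API

Orientations are given as a rotation vector (axis times angle).
In Python, from station import read_state, read_camera, calibration, sign_off gives the robot as it stands. The module is installed in compiled form; this text tells all that it offers.
- The arm moves only by the tool move_arm, never from a script. Its argument "deltas" is text: rows parted by semicolons, each of 4 numbers parted by spaces: the shift along the tool's x, y, z in units of 25 mm (1.0 is 25 mm), then the turn about the tool's x in units of 5 degrees (1.0 is 5 degrees). In form: dx dy dz yaw; .... A call has 1 to 12 rows; each row shifts and turns the commanded pose from where the row before left it, along the tool's axes as they then stand; what a row does not reach is not made up. A row lasts 1/12 s, in which the tool goes at most 41.7 mm and 7.16 degrees, less where a joint would pass 70% of its speed; a pose out of reach is approached as far as the arm can. A call is refused whole if a number of a shift passes 1 or a number of a turn 1, either way. A call with a gripper value outside its range is refused whole. "claw" is the gripper's target within -1 to 1 (shut at 1, half-way at 0, fully open at -1), set as the call begins (left out, the last holds). The fingers move at their own pace and stop on an object; "squeeze" is the grip in N (left out, the last holds). Time passes only in rows, so rows that do not move let the fingers close. It gives the time, the measured TCP pose, the force and the opening at its end, in the units of the state.
- read_state(): the state, without advancing time (a new reading comes with each control period).
- read_camera(name): name is "scene" or "top"; returns (picture, depth): 420x560x3 uint8, red, green, blue; 420x560 float32, mm along the optical axis (not along the pixel's ray), 0 where there is no reading.
- calibration(name): a dict with "fovy" (degrees; the focal length in pixels is half the picture's height over the tangent of half this angle, whatever the lens; pixels are square), "cx", "cy" (the principal point, pixels), "eye" and "attitude" of the camera in the world. Camera axes: x right, y down, z forward; pixel columns grow to the right and rows downward; lengths in mm; the calibration is good to about 2 mm. A picture is of the moment at which its call begins. calibration takes no time and is no camera call.
- sign_off(): hands the job in, once; it reports no verdict.
The state is a dict: "clock": time; "joints": joint angles; "dq": joint speeds; "tau": joint torques, N m; "tool_pos": TCP position; "tool_rot": TCP orientation; "contact_force": force on the tool from outside, world axes, zero at the start; "ft_torque": the same for the moment, N m; "width": finger opening in mm.
Only numpy, scipy, OpenCV 4.12 (cv2) and the standard library are available. Lean on these libraries where they do the work, as an engineer would, in place of code of your own. Each camera call takes 0.05 s, during which the arm holds its last target.

### The job

Turn the large knurled dial on the grey control box with a fingertip rubbing along it until its pointer line clicks into the mark with three dots. Then press the black start button on the small box fully down and let go. Do not grasp, move or lift anything on the bench.

Things in the scene. Friction and masses are not known exactly. Their poses are not given: they have to be found in the camera images.
- control_box: Grey speed control box fixed to the bench, 160 (x) x 150 (y) x 55 mm high; origin at the centre of its underside, x axis pointing away from the robot side. The dial stands on the centre of its black top. White dots there beyond the dial's far (+x) rim, 50 to 75 mm from the dial's axis, mark four click positions: from left (+y) to right (-y) one, two, three and four dots in a radial row.
- dial_top (a point): Centre of the dial's flat top, on its upright axis, 86 mm above the bench. The dial is an aluminium disc 90 mm in diameter with a finely ribbed upright rim 28 mm high, its underside 3 mm above the box's top. Black pointer line on the top, from the middle to the rim. x axis of this point = the direction of the pointer. Friction of the rim about 0.6.
- speed_dial (a joint): Angle of the dial, rad, growing clockwise seen from above; 0 = pointer along the box's +x. Clicks at -0.9 (one dot), -0.3 (two), +0.3 (three), +0.9 (four dots); stops at +-1.0. Starts at one or two dots (seldom balanced between). A sprung detent holds it at each mark and pulls it in from half-way to the next (-0.6, 0, +0.6); leaving a mark takes 0.1 N m, 2 to 3 N along the rim.
- switch_box: Small grey box fixed to the bench, 90 x 90 x 45 mm high, with the start button on the centre of its top; origin at the centre of its underside.
- start_top (a point): Centre of the top of the round black start button, 36 mm in diameter, on a dark steel collar 52 mm in diameter and 12 mm high on the small box. Button top 67 mm above the bench when released, 10 mm above its collar.
- start (a joint): Travel of the start button, m: 0 released, 0.006 fully down; a spring pushes it back, 5 N when fully down.
- sanding_block: Loose wooden sanding block, 90 x 36 x 28 mm, lying between the two boxes; origin at the centre of its underside. Leave it alone.
- wax_tin: Loose squat amber jar, 54 mm in diameter, 50 mm high, between the boxes farther back; origin at the centre of its underside. Leave it alone.
- glue_bottle: Loose white glue bottle, 60 mm in diameter, 170 mm high, standing at the back; origin at the centre of its underside. Leave it alone.
- screwdriver: Loose screwdriver lying at the robot's right, lower than 40 mm. Leave it alone.
- spare_strips: Loose pair of wooden strips, 200 x 30 x 24 mm, lying at the left; origin at the centre of its underside. Leave it alone.
- bar_clamp: Loose blue bar clamp, 220 x 90 x 28 mm, lying at the right; origin under the middle of its bar. Leave it alone.
Mind the look-alikes: they are no part of the job. What is shaped like the switch_box but yellow is not meant. What is shaped like the control_box but blue is not meant.

How it is judged:
By the outcome, as a careful person would: the job done as asked, in the order asked, and still so for the second after the job is handed in, with the robot touching nothing.
It also fails if it takes over 48 s, if anything falls off the work surface, if the arm or the gripper's body presses on something with over 40 N, if the wrist force passes 120 N, or if a joint passes its speed limit or range.

## Working session

There is one attempt and no reset: what is moved stays moved. The work goes in short steps, Python scripts to look and compute and a tool call to move; the robot and the scene stay as the last step left them, time stands still between calls to the robot, and variables do not carry over. Pictures are saved under pics/ and viewed, and the job is handed in when it is done.

Besides the shell and the picture viewer there is one more tool, called after ">>>" by a JSON object that holds its "method" and its "body". move_arm: Moves the arm, as the interface text tells. Its arguments: {"type":"object","properties":{"deltas":{"type":"string"},"claw":{"type":"number"},"squeeze":{"type":"number"}},"required":["deltas"]}

```bash
mkdir -p pics; python3 - <<'E'
from station import *
import cv2,numpy as np
s=read_state();print(s)
for n in("scene","top"):
    p,d=read_camera(n);cv2.imwrite(f"pics/{n}0.png",p[:,:,::-1]);np.savez(f"{n}0.npz",p=p,d=d);print(n,calibration(n))
E
```

```text
{'clock': 0.0, 'joints': array([ 1.08329689,  0.60012644, -0.00254249,  1.60015556,  0.00178239,
        0.94286913, -0.07980846]), 'dq': array([-0.00042454,  0.00014085, -0.00163799, -0.0002862 , -0.00027281,
        0.00094143, -0.00041338]), 'tau': array([-1.83994221e-04, -7.76460886e+01,  1.56489406e+00, -2.58010805e+01,
        1.23463417e-02,  8.99703096e-03,  6.55541584e-06]), 'tool_pos': array([ 289.3206951 , -664.24871729,  230.40683039]), 'tool_rot': array([ 1.99535084,  0.41736262, -1.99625312]), 'contact_force': array([ 0.12849573,  0.11503441, -0.18020105]), 'ft_torque': array([-0.00487378,  0.06333162, -0.0054212 ]), 'width': 85.60844810041496}
scene {'fovy': 50.20572455005756, 'cx': 271.4481180901901, 'cy': 212.57750265576993, 'eye': array([1099.15474716,  487.56416948,  948.91003383]), 'attitude': array([-1.13120616, -2.45556247,  0.93241322])}
top {'fovy': 46.48815867427578, 'cx': 279.57601816552716, 'cy': 210.58887679207098, 'eye': array([ 363.14212833,    4.49454088, 1497.47415485]), 'attitude': array([-2.13401047,  2.17382331, -0.13169212])}
```

View pics/scene0.png

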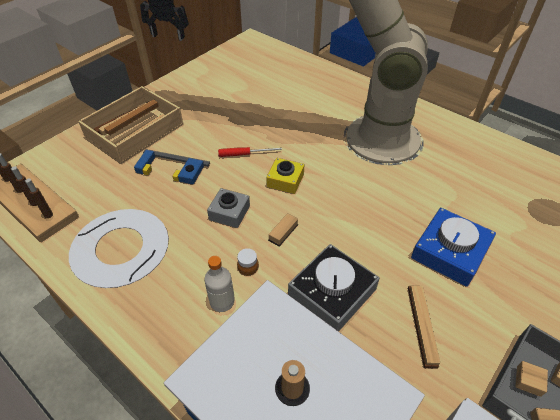

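View pics/top0.png

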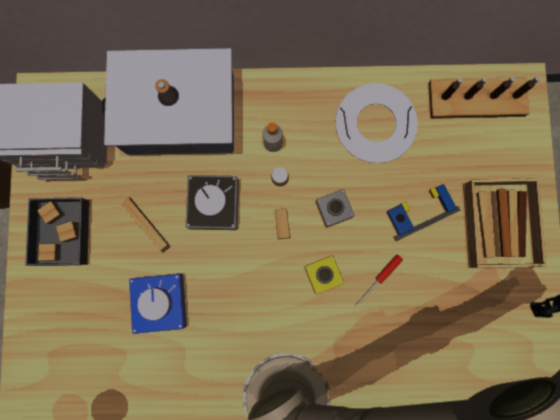

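Candidates in the top view: the control box is either the grey/black box at (211,202) or the blue one at (156,303), which is a decoy. The switch box is either the grey one at (335,207) or the yellow one at (324,274), also a decoy. I choose the grey ones. Next I measure and check a close crop.

```bash
cat > h.py <<'E'
import numpy as np,cv2
from scipy.spatial.transform import Rotation as R
from station import *
def cam(n):
    c=calibration(n);f=210/np.tan(np.radians(c['fovy']/2));return c,f,R.from_rotvec(c['attitude']).as_matrix()
def ray(n,u,v,z):
    c,f,A=cam(n);d=A@np.array([(u-c['cx'])/f,(v-c['cy'])/f,1]);return c['eye']+d*(z-c['eye'][2])/d[2]
def proj(n,P):
    c,f,A=cam(n);q=A.T@(np.array(P)-c['eye']);return c['cx']+f*q[0]/q[2],c['cy']+f*q[1]/q[2]
def cloud(n,d):
    c,f,A=cam(n);v,u=np.mgrid[:420,:560];P=np.stack([(u-c['cx'])/f*d,(v-c['cy'])/f*d,d],-1);return P@A.T+c['eye']
E
python3 - <<'E'
from h import *
out=[]
for n,a,b in(("top",(175,245,165,240),(310,365,180,235)),("scene",(280,385,235,330),(200,260,180,235))):
    z=np.load(n+"0.npz");p,d=z['p'],z['d'];C=cloud(n,d)
    for (u0,u1,v0,v1),hs in((a,((78,95),(50,60))),(b,((62,72),(40,49)))):
        for lo,hi in hs:
            m=np.zeros((420,560),bool);m[v0:v1,u0:u1]=True
            m&=(C[...,2]>lo)&(C[...,2]<hi)&(d>0);q=C[m]
            r=cv2.minAreaRect(q[:,:2].astype(np.float32));(cx,cy),rr=cv2.minEnclosingCircle(q[:,:2].astype(np.float32))
            print(n,lo,hi,m.sum(),'zmed',np.median(q[:,2]).round(1),'rect',np.round(r[0],1),np.round(r[1],1),round(r[2],1),'circ',round(cx,1),round(cy,1),round(rr,1))
        out.append(cv2.resize(p[v0:v1,u0:u1,::-1],(400,300),interpolation=cv2.INTER_CUBIC))
cv2.imwrite("pics/crop0.png",np.vstack([np.hstack(out[:2]),np.hstack(out[2:])]))
E
```

```text
top 78 95 741 zmed 84.7 rect [579.3 213.9] [90.4 88.9] 24.0 circ 578.9 213.3 45.8
top 50 60 1608 zmed 54.3 rect [578.7 213. ] [150.2 160.4] 87.9 circ 578.9 212.7 107.6
top 62 72 101 zmed 66.2 rect [ 554.4 -156.3] [32.8 32.8] 87.2 circ 556.4 -157.9 19.3
top 40 49 513 zmed 44.1 rect [ 555.3 -156.3] [89.7 90.3] 20.8 circ 554.7 -157.4 61.5
scene 78 95 1097 zmed 86.1 rect [580.2 214.7] [88.7 91.3] 60.9 circ 580.1 214.5 46.1
scene 50 60 2495 zmed 55.4 rect [579.9 214.2] [151.4 161.6] 88.1 circ 580.1 215.0 107.4
scene 62 72 111 zmed 67.0 rect [ 557.8 -154.7] [34.8 33.8] 22.9 circ 557.0 -154.5 18.7
scene 40 49 562 zmed 44.9 rect [ 556.8 -155.8] [93.  91.8] 21.2 circ 556.4 -155.5 61.9
```

View pics/crop0.png

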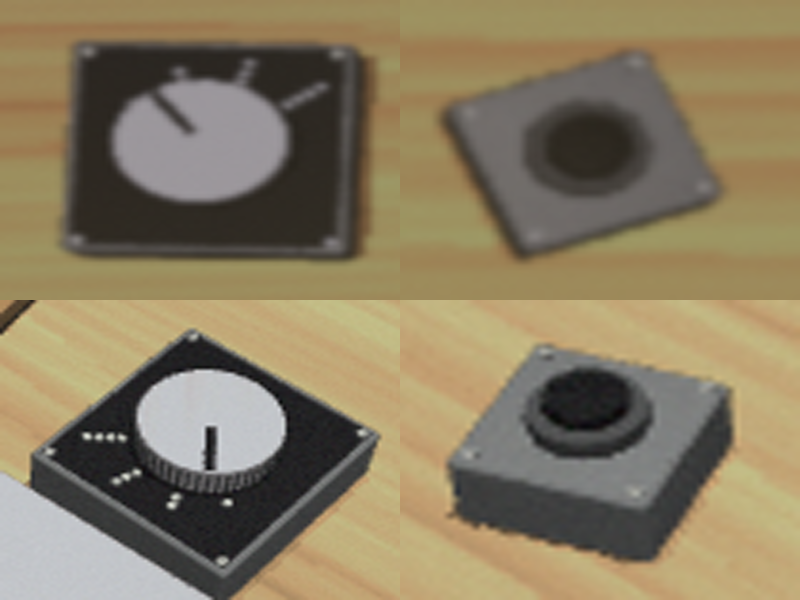

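The crops show the grey box with its ribbed dial (pointer near the one/two-dot side) and the grey switch box with a black button. Both choices match the description. Next I measure the pointer angle.

```bash
cat >> h.py <<'E'
def pointer(n,p,c=(579.7,214),yaw=-2):
    # dark pixels on the dial top: resample top plane
    g=cv2.cvtColor(p,cv2.COLOR_RGB2GRAY).astype(np.float32)
    s=np.arange(-42,42.1,1);X,Y=np.meshgrid(s,s)
    uv=np.array([proj(n,(c[0]+x,c[1]+y,86)) for x,y in zip(X.ravel(),Y.ravel())],np.float32).reshape(len(s),len(s),2)
    im=cv2.remap(g,uv,None,cv2.INTER_LINEAR)
    r=np.hypot(X,Y);w=np.clip(np.median(im[r<38])*0.75-im,0,None)*(r<38)*(r>8)
    a=np.arctan2((w*Y/r.clip(1)).sum(),(w*X/r.clip(1)).sum())
    return -(a-np.radians(yaw)), w.sum()
E
python3 - <<'E'
from h import *
for n in("scene","top"): print(n,pointer(n,np.load(n+"0.npz")['p']))
s=read_state();print(R.from_rotvec(s['tool_rot']).as_matrix().round(3))
for n in ("scene","top"):
  z=np.load(n+"0.npz");C=cloud(n,z['d']);
  m=(C[...,2]>60)&(C[...,0]>350)&(C[...,0]<720)&(C[...,1]>-300)&(C[...,1]<330)
  for x in range(350,720,50):
    for y in range(-300,330,50):
      q=C[m&(abs(C[...,0]-x-25)<25)&(abs(C[...,1]-y-25)<25)]
      if len(q)>5: print(n,x,y,q[:,2].max().round())
E
```

```text
Traceback (most recent call last):
  File "h.py", line 16, in pointer
    uv=np.array([proj(n,(c[0]+x,c[1]+y,86)) for x,y in zip(X.ravel(),Y.ravel())],np.float32).reshape(len(s),len(s),2)
                 ~~~~^^^^^^^^^^^^^^^^^^^^^^
  File "h.py", line 9, in proj
    c,f,A=cam(n);q=A.T@(np.array(P)-c['eye']);return c['cx']+f*q[0]/q[2],c['cy']+f*q[1]/q[2]
          ~~~^^^
  File "h.py", line 5, in cam
    c=calibration(n);f=210/np.tan(np.radians(c['fovy']/2));return c,f,R.from_rotvec(c['attitude']).as_matrix()
ValueError: time passes only in moves, steps and waits
```

```bash
sed -i 's/^def cam/import functools\n@functools.lru_cache\ndef cam/' h.py
python3 - <<'E'
from h import *
for n in("scene","top"): print(n,pointer(n,np.load(n+"0.npz")['p']))
s=read_state();print(s['clock'],R.from_rotvec(s['tool_rot']).as_matrix().round(3))
for n in ("scene","top"):
  z=np.load(n+"0.npz");C=cloud(n,z['d']);
  m=(C[...,2]>60)&(C[...,0]>350)&(C[...,0]<750)&(C[...,1]>-300)&(C[...,1]<330)
  for x in range(350,750,50):
    for y in range(-300,330,50):
      q=C[m&(abs(C[...,0]-x-25)<25)&(abs(C[...,1]-y-25)<25)]
      if len(q)>5: print(n,x,y,q[:,2].max().round())
E
```

```text
scene (np.float64(-0.6480023068143368), np.float32(17486.082))
top (np.float64(-0.6197353505831485), np.float32(6271.586))
0.1 [[-0.001  0.399 -0.917]
 [ 0.001 -0.917 -0.399]
 [-1.    -0.001  0.   ]]
scene 350 -150 71.0
scene 500 -200 70.0
scene 500 -150 70.0
scene 500 150 88.0
scene 500 200 89.0
scene 550 -200 72.0
scene 550 -150 70.0
scene 550 150 91.0
scene 550 200 91.0
scene 550 250 89.0
scene 600 150 91.0
scene 600 200 91.0
scene 600 250 88.0
scene 700 0 119.0
scene 700 100 167.0
scene 700 150 168.0
scene 700 200 168.0
scene 700 250 168.0
scene 700 300 168.0
top 350 -150 75.0
top 350 0 1497.0
top 500 -200 72.0
top 500 -150 69.0
top 500 150 91.0
top 500 200 91.0
top 550 -200 71.0
top 550 -150 71.0
top 550 150 93.0
top 550 200 94.0
top 550 250 94.0
top 600 150 91.0
top 600 200 91.0
top 700 0 125.0
top 700 100 167.0
top 700 150 170.0
top 700 200 169.0
top 700 250 171.0
top 700 300 171.0
```

Both cameras put the pointer at about −0.63, so the dial is balanced between one and two dots. It needs about +0.93 rad, clockwise. Plan: shut the fingers and rub the near (−x) rim, turning the tool with the arc. First I travel at height.

>>> {"method": "move_arm", "body": {"deltas": "0 -0.557 -0.937 0;0 -0.557 -0.937 0;0 -0.557 -0.937 0;0 -0.557 -0.937 0;0 -0.557 -0.937 0;0 -0.557 -0.937 0;0 -0.557 -0.937 0;0 -0.557 -0.937 0;0 -0.557 -0.937 0;0 -0.557 -0.937 0;0 -0.557 -0.937 0;0 -0.557 -0.937 0", "claw": 1, "squeeze": 40}}

```text
clock: 1.1
tool_pos: [481.0, -398.0, 231.0]
tool_rot: [1.995, 0.416, -1.996]
contact_force: [0.5, -0.3, -0.4]
width: 0.1
```

>>> {"method": "move_arm", "body": {"deltas": "0 -0.925 -0.438 0;0 -0.925 -0.438 0;0 -0.925 -0.438 0;0 -0.925 -0.438 0;0 -0.925 -0.438 0;0 -0.925 -0.438 0;0 -0.925 -0.438 0;0 -0.925 -0.438 0;0 -0.925 -0.438 0;0 -0.925 -0.438 0;0 -0.925 -0.438 0;0 -0.925 -0.438 0"}}

```text
clock: 2.1
tool_pos: [489.8, -91.1, 231.1]
tool_rot: [1.995, 0.416, -1.996]
contact_force: [0.2, -0.8, -0.7]
width: -0.1
```

>>> {"method": "move_arm", "body": {"deltas": "0 -0.925 -0.438 0;0 -0.925 -0.438 0;0 -0.925 -0.438 0;0 -0.925 -0.438 0;0 -0.925 -0.438 0;0 -0.925 -0.438 0;0 -0.925 -0.438 0;0 -0.925 -0.438 0;0 -0.925 -0.438 0;0 -0.925 -0.438 0;0 -0.925 -0.438 0;0 -0.925 -0.438 0"}}

```text
clock: 3.1
tool_pos: [499.5, 215.7, 231.0]
tool_rot: [1.995, 0.415, -1.996]
contact_force: [-0.3, -0.7, 0.2]
width: -0.1
```

>>> {"method": "move_arm", "body": {"deltas": "0 0 0 -1;0 0 0 -1;0 0 0 -1;0 0 0 -1;0 0 0 -1;0 0 0 -1;0 0 0 -1;0 0 0 -1;0 0 0 -1;0 0 0 -1;0 0 0 -1;0 0 0 -1"}}

```text
clock: 4.1
tool_pos: [499.6, 214.4, 231.0]
tool_rot: [1.288, 1.156, -1.289]
contact_force: [-0.4, 0.1, 0.3]
width: -0.1
```

>>> {"method": "move_arm", "body": {"deltas": "0 0 0 -1;0 0 0 -1;0 0 0 -1;0 0 0 -1;0 0 0 -1;0 0 0 -1;0 0 0 -1;0 0 0 -1;0 0 0 -1;0 0 0 -1;0 0 0 -1;0 0 0 -1"}}

```text
clock: 5.1
tool_pos: [499.6, 214.3, 231.0]
tool_rot: [0.495, 1.514, -0.495]
contact_force: [0.3, -0.8, -0.0]
width: -0.2
```

>>> {"method": "move_arm", "body": {"deltas": "0 0 0 -1;0 0 0 -1;0 0 0 -1;0 0 0 -1;0 0 0 -1;0 0 0 -1;0 0 0 -1;0 0 0 -1;0 0 0 -1;0 0 0 -1;0 0 0 -1;0 0 0 -1"}}

```text
clock: 6.1
tool_pos: [499.7, 214.3, 231.0]
tool_rot: [-0.326, 1.547, 0.325]
contact_force: [0.0, 0.9, -0.6]
width: -0.2
```

```bash
cat > rel.py <<'E'
from h import *
s=read_state();M=R.from_rotvec(s['tool_rot']).as_matrix()
print(s['clock'],s['joints'].round(2),s['tool_pos'].round(1),s['contact_force'].round(1));print(M.round(3))
d=M.T@(np.array([579.7,214,65])-s['tool_pos']);print('dial in tool frame, mm',d.round(1),'units',(d/25).round(3))
d=M.T@(np.array([556.5,-156,67])-s['tool_pos']);print('button',d.round(1),'units',(d/25).round(3))
E
python3 rel.py
```

```text
6.1 [ 0.15  0.54 -0.96  1.98  0.56  0.91  0.89] [499.7 214.3 231. ] [ 0.   0.9 -0.6]
[[-0.    -0.403  0.915]
 [-0.     0.915  0.403]
 [-1.    -0.    -0.001]]
dial in tool frame, mm [166.  -32.5  73.2] units [ 6.639 -1.299  2.927]
button [ 164.1 -361.7  -97.2] units [  6.564 -14.469  -3.889]
```

>>> {"method": "move_arm", "body": {"deltas": "0 -0.65 0 0;0 -0.65 0 0;0.8 0 0 0;0.8 0 0 0;0.8 0 0 0;0.8 0 0 0;0.8 0 0 0;0.8 0 0 0;0.8 0 0 0;0.8 0 0 0;0.24 0 0 0;0 0 0 0"}}

```text
clock: 7.1
tool_pos: [511.9, 184.4, 63.9]
tool_rot: [-0.323, 1.55, 0.322]
contact_force: [-0.9, -0.5, 0.1]
width: -0.3
```

>>> {"method": "move_arm", "body": {"deltas": "0 0 0.16 0;0 0 0.12 0;0 0 0.08 0;0 0 0.04 0;0 0 0.04 0"}}

```text
clock: 7.52
tool_pos: [523.4, 189.2, 65.9]
tool_rot: [-0.322, 1.546, 0.322]
contact_force: [0.6, 0.3, -0.1]
width: 0.2
```

```bash
python3 rel.py
```

```text
7.5167 [ 0.04  0.75 -0.73  2.08  0.86  0.64  0.69] [523.4 189.2  65.9] [ 0.6  0.3 -0.1]
[[ 0.001 -0.399  0.917]
 [ 0.     0.917  0.399]
 [-1.    -0.     0.001]]
dial in tool frame, mm [ 1.   0.2 61.5] units [0.039 0.01  2.46 ]
button [  -1.2 -329.8 -107.4] units [ -0.047 -13.191  -4.296]
```

>>> {"method": "move_arm", "body": {"deltas": "0 0 0.06 0;0 0 0.06 0;0 0 0.04 0;0 0 0.04 0"}}

```text
clock: 7.85
tool_pos: [527.6, 191.2, 65.3]
tool_rot: [-0.322, 1.547, 0.322]
contact_force: [0.5, 0.5, -0.6]
width: -0.0
```

>>> {"method": "move_arm", "body": {"deltas": "0 0 0.04 0;0 0 0.04 0;0 0 0 0"}}

```text
clock: 8.1
tool_pos: [528.9, 191.7, 65.1]
tool_rot: [-0.323, 1.548, 0.322]
contact_force: [-1.2, -0.8, 0.9]
width: -0.1
```

>>> {"method": "move_arm", "body": {"deltas": "0 0 0.04 0;0 0 0.04 0;0 0 0 0"}}

```text
clock: 8.35
tool_pos: [529.0, 191.7, 65.0]
tool_rot: [-0.324, 1.55, 0.321]
contact_force: [-8.5, -2.3, 6.1]
width: -0.2
```

>>> {"method": "move_arm", "body": {"deltas": "0 0 0.06 0;0 0 0 0;0 0.092 0.002 0.5;0 0.092 0.002 0.5;0 0.092 0.002 0.5;0 0.092 0.002 0.5"}}

```text
clock: 8.85
tool_pos: [526.2, 200.2, 64.8]
tool_rot: [-0.187, 1.568, 0.181]
contact_force: [-10.9, -4.5, 7.2]
width: 0.1
```

```bash
cat > look.py <<'E'
import sys
from h import *
k=sys.argv[1];o=[]
for n,(u0,u1,v0,v1) in(("top",(175,245,165,240)),("scene",(280,385,235,330))):
    p,d=read_camera(n);print(n,pointer(n,p));o.append(cv2.resize(p[v0:v1,u0:u1,::-1],(400,380),interpolation=cv2.INTER_CUBIC))
cv2.imwrite(f"pics/d{k}.png",np.hstack(o))
E
python3 look.py 1; python3 rel.py
```

```text
top (np.float64(-0.03490658503988659), np.float32(0.0))
scene (np.float64(1.97013945511587), np.float32(49025.32))
8.95 [-0.01  0.74 -0.69  2.07  0.81  0.63  0.54] [525.9 201.6  64.9] [-12.8   0.2   4.9]
[[-0.005 -0.234  0.972]
 [-0.002  0.972  0.234]
 [-1.    -0.001 -0.005]]
dial in tool frame, mm [-0.4 -0.5 55.2] units [-0.016 -0.02   2.207]
button [  -1.4 -354.8  -53.9] units [ -0.055 -14.193  -2.156]
```

View pics/d1.png

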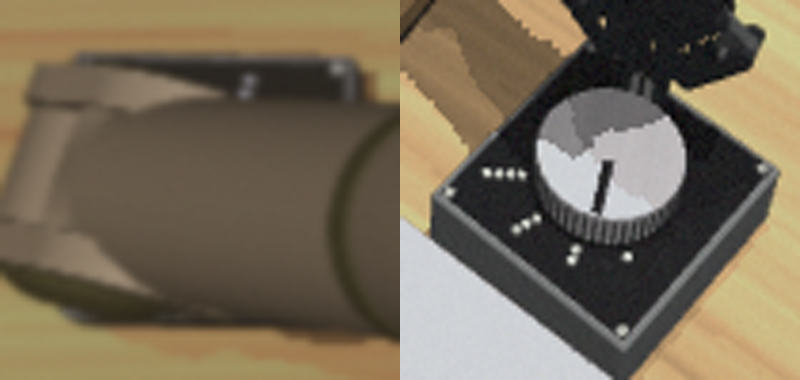

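The top view is blocked by the arm. The scene crop shows the pointer has turned towards two dots, with its tip at crop pixel (600,210). The rub is working, so I continue.

>>> {"method": "move_arm", "body": {"deltas": "0 0.092 0.002 0.5;0 0.092 0.002 0.5;0 0.092 0.002 0.5;0 0.092 0.002 0.5;0 0.092 0.002 0.5;0 0.092 0.002 0.5;0 0.092 0.002 0.5;0 0.092 0.002 0.5;0 0.092 0.002 0.5;0 0.092 0.002 0.5"}}

```text
clock: 9.78
tool_pos: [525.8, 224.4, 64.8]
tool_rot: [0.156, 1.57, -0.16]
contact_force: [-11.0, -0.7, 3.4]
width: -0.0
```

```bash
sed -i 's/np.median(im\[r<38\])\*0.75/60/' h.py; python3 look.py 2; python3 rel.py
```

```text
top (np.float64(1.8794151829937475), np.float32(1531.0215))
scene (np.float64(0.0022341033207500666), np.float32(2163.834))
9.8833 [-0.12  0.72 -0.58  2.05  0.71  0.58  0.17] [526.1 225.9  64.9] [-10.4   3.2   0.2]
[[-0.004  0.198  0.98 ]
 [ 0.     0.98  -0.198]
 [-1.    -0.001 -0.004]]
dial in tool frame, mm [-0.3 -1.  54.9] units [-0.012 -0.042  2.196]
button [  -2.2 -368.3  105.5] units [ -0.089 -14.732   4.221]
```

View pics/d2.png

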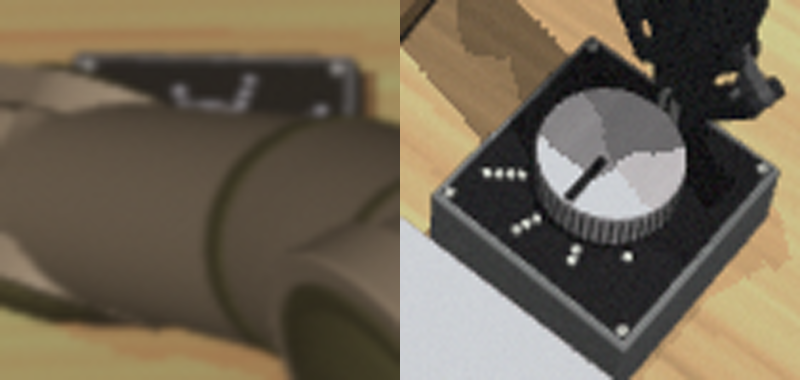

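The pointer is now at about 0.0, with its tip at crop pixel (572,195), between two and three dots. About 17° remain.

>>> {"method": "move_arm", "body": {"deltas": "0 0.092 0.002 0.5;0 0.092 0.002 0.5;0 0.092 0.002 0.5;0 0.092 0.002 0.5;0 0.092 0.002 0.5;0 0.092 0.002 0.5;0 0.092 0.002 0.5;0 0 0 0"}}

```text
clock: 10.55
tool_pos: [532.5, 241.9, 65.0]
tool_rot: [0.397, 1.537, -0.396]
contact_force: [-7.4, 3.9, -1.1]
width: 0.2
```

```bash
python3 look.py 3; python3 rel.py
```

```text
top (np.float64(-0.36941674955824383), np.float32(2299.12))
scene (np.float64(0.3190720577928011), np.float32(2260.7783))
10.65 [-0.19  0.71 -0.5   2.03  0.62  0.56 -0.06] [532.4 241.7  64.9] [-7.7  4.9  0.2]
[[-0.003  0.482  0.876]
 [ 0.001  0.876 -0.482]
 [-1.    -0.    -0.003]]
dial in tool frame, mm [-0.2 -1.4 54.8] units [-0.009 -0.057  2.192]
button [  -2.7 -336.7  212.9] units [ -0.107 -13.47    8.517]
```

View pics/d3.png

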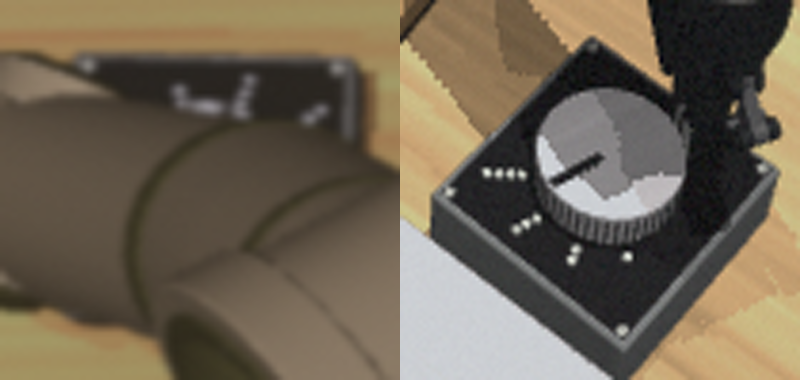

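The scene view reads +0.32, pointing at the three-dot row. I back straight off the rim, lift, and check.

>>> {"method": "move_arm", "body": {"deltas": "0 0 -0.2 0;0 0 -0.6 0;0 0 -0.8 0;-0.8 0 0 0;-0.8 0 0 0;-0.8 0 0 0;-0.8 0 0 0;-0.8 0 0 0;0 0 0 0"}}

```text
clock: 11.4
tool_pos: [501.2, 260.6, 168.8]
tool_rot: [0.399, 1.53, -0.393]
contact_force: [0.7, 0.9, 0.5]
width: -0.0
```

```bash
python3 look.py 4; python3 rel.py
```

```text
top (np.float64(-2.8494283248235077), np.float32(191.0166))
scene (np.float64(0.30323778322767697), np.float32(1268.3838))
11.5 [-0.15  0.56 -0.62  2.01  0.49  0.72 -0.01] [500.3 259.4 165.9] [-0.5 -0.1 -0.1]
[[ 0.002  0.485  0.875]
 [ 0.001  0.875 -0.485]
 [-1.     0.002  0.001]]
dial in tool frame, mm [101.   -1.3  91.3] units [ 4.041 -0.054  3.653]
button [  98.7 -336.2  250.4] units [  3.948 -13.449  10.015]
```

View pics/d4.png

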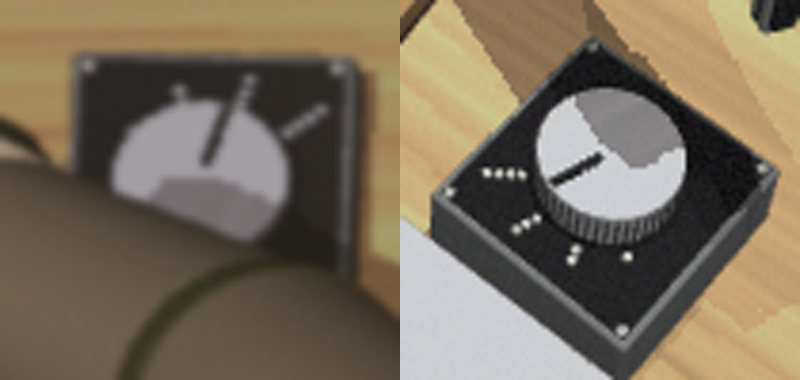

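The dial rests at +0.303, and the top crop shows the pointer in line with the three-dot row (crop pixel ~(245,90)). Next, the button.

>>> {"method": "move_arm", "body": {"deltas": "0 -0.961 0.715 0;0 -0.961 0.715 0;0 -0.961 0.715 0;0 -0.961 0.715 0;0 -0.961 0.715 0;0 -0.961 0.715 0;0 -0.961 0.715 0;0 -0.961 0.715 0;0 -0.961 0.715 0;0 -0.961 0.715 0;0 -0.961 0.715 0;0 -0.961 0.715 0"}}

```text
clock: 12.5
tool_pos: [547.3, -98.4, 164.1]
tool_rot: [0.396, 1.536, -0.396]
contact_force: [0.9, 0.8, 0.6]
width: -0.0
```

>>> {"method": "move_arm", "body": {"deltas": "0 -0.961 0.715 0;0 -0.961 0.715 0;0 0 0 0;0 0 0 0"}}

```text
clock: 12.83
tool_pos: [555.1, -158.2, 163.8]
tool_rot: [0.399, 1.535, -0.4]
contact_force: [-1.1, 0.1, -0.7]
width: -0.0
```

```bash
python3 rel.py
```

```text
12.8333 [ 0.62  0.58 -0.64  1.98  0.5   0.75  0.73] [ 555.1 -158.2  163.8] [-1.1  0.1 -0.7]
[[-0.002  0.488  0.873]
 [ 0.     0.873 -0.488]
 [-1.    -0.001 -0.002]]
dial in tool frame, mm [  98.8  337.  -159.8] units [ 3.952 13.481 -6.393]
button [96.8  2.7  0.3] units [3.872 0.107 0.012]
```

Down to about 4 mm above the button, with a small sideways correction.

>>> {"method": "move_arm", "body": {"deltas": "0.7 0.1 0 0;0.8 0 0 0;0.8 0 0 0;0.7 0 0 0;0.5 0 0 0;0.2 0 0 0;0 0 0 0;0 0 0 0"}}

```text
clock: 13.5
tool_pos: [557.2, -153.3, 73.0]
tool_rot: [0.396, 1.534, -0.395]
contact_force: [0.1, -0.1, 0.5]
width: -0.0
```

>>> {"method": "move_arm", "body": {"deltas": "0.1 -0.08 0 0;0.1 0 0 0;0.08 0 0 0;0.08 0 0 0;0.06 0 0 0;0 0 0 0"}}

```text
clock: 14.0
tool_pos: [556.2, -156.2, 62.3]
tool_rot: [0.396, 1.534, -0.397]
contact_force: [-0.2, -2.3, 4.8]
width: 0.1
```

>>> {"method": "move_arm", "body": {"deltas": "0.06 0 0 0;0.06 0 0 0;0.06 0 0 0;0 0 0 0"}}

```text
clock: 14.33
tool_pos: [556.4, -156.2, 60.6]
tool_rot: [0.394, 1.532, -0.398]
contact_force: [-8.0, -1.8, 36.1]
width: 0.6
```

The button met its hard stop at z≈60.6 with the force jumping to 36 N, so it is fully down. I let go.

>>> {"method": "move_arm", "body": {"deltas": "-0.2 0 0 0;-0.6 0 0 0;-0.8 0 0 0;-0.8 0 0 0;-0.8 0 0 0;-0.8 0 0 0;-0.8 0 -0.8 0;-0.8 0 -0.8 0;0 0 -0.8 0;0 0 -0.8 0;0 0 0 0"}}

```text
clock: 15.25
tool_pos: [482.5, -115.3, 197.9]
tool_rot: [0.394, 1.537, -0.396]
contact_force: [-1.4, 0.3, -0.5]
width: 0.0
```

```bash
python3 look.py 5; python3 - <<'E'
from h import *
for n in("scene","top"):
    p,d=read_camera(n);cv2.imwrite(f"pics/{n}9.png",p[:,:,::-1]);C=cloud(n,d)
    m=(np.hypot(C[...,0]-556.5,C[...,1]+156)<13)&(C[...,2]<100)&(d>0);print(n,'button z',np.median(C[m][:,2]),m.sum())
print(read_state()['clock'],read_state()['tool_pos'],read_state()['contact_force'])
E
```

```text
top (np.float64(-0.03490658503988659), np.float32(0.0))
scene (np.float64(0.3057454935789121), np.float32(1403.1602))
scene button z 67.33316688340528 51
top button z nan 0
15.45 [ 486.6360306  -117.1900983   197.66940746] [ 0.42535306 -0.16237716 -0.62678208]
  return _methods._mean(a, axis=axis, dtype=dtype,
  ret = ret.dtype.type(ret / rcount)
```

View pics/scene9.png

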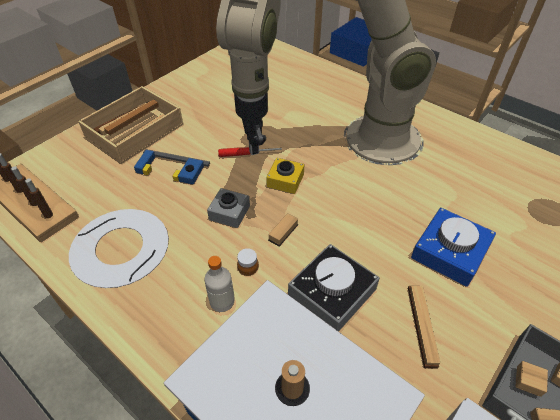

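View pics/d5.png

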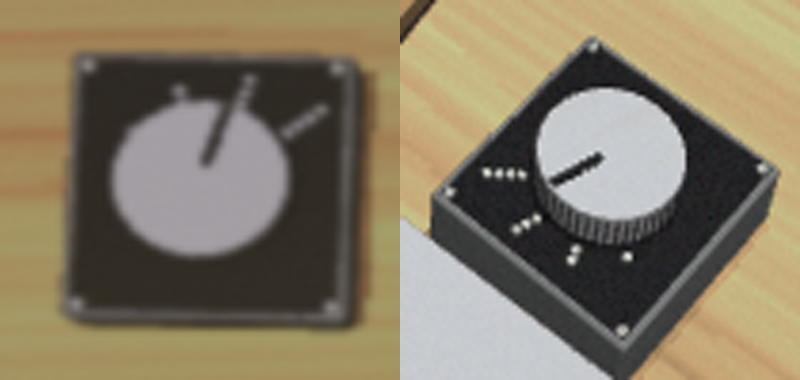

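The pointer sits at +0.306 on the three-dot row (scene picture, dial at (335,275)). The button is back at 67 mm (228,200), the loose things are unmoved, and the arm is clear.

```bash
python3 -c "
from station import *
print(sign_off())"
```

```text
the job is handed in; nothing more can be done
None
```

The dial is on the three-dot mark, and the start button was pressed fully down and released. I handed the job in at about 15.5 s of the 48 s allowed.

- **Dial:** It started balanced between one and two dots, at about −0.63 rad. I rubbed the shut fingertips along the grey box's near rim until it reached three dots. The final scene view reads +0.306 rad against a target of +0.3, and the top picture shows the pointer in line with the three dots.
- **Button:** It hit its stop at z ≈ 60.6 mm with the force jumping to 36 N. After release the scene camera reads its top at 67.3 mm, against 67 mm when released.
- **Everything else:** By eye in the last scene picture the loose items are where they started; I did not measure them. The arm is clear at about z = 198 mm with no contact force.

Two top-camera readings were unusable at the end. The button height had no pixels, probably because the arm was in the way. The automatic pointer reading also failed because of a fixed darkness threshold, so I judged the top view of the dial by eye.

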